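Feel for the release key of a bench sample mill

ROBOT

A 7-joint arm with a two-finger parallel gripper is mounted at the origin on the work surface. World frame = base frame: x ahead of the robot, y to its left, z up, the work surface at z = 0. Lengths are in m, angles in rad, forces in N, time in s.
With the tool pointing down it reaches from about 0.4 to 0.9 m from the base axis. Payload 5.6 kg.
Tool frame: the origin (TCP) lies midway between the tips of the shut fingers; the grasp point (between the pads) lies 19 mm behind it; z points along the fingers, y is the line along which they close (so a half turn about z gives the same grasp; the last joint's range is limited). The gripper opens to 92 mm and grips with 3 to 60 N. Pads are 20 mm wide; open, the fingers measure 128 mm over their backs; the gripper's body (75 mm by 189 mm) begins 69 mm behind the grasp point.
Start: joints at [1.212, 0.468, -0.012, 1.603, 0.006, 1.071, -0.056], TCP at [0.202, -0.618, 0.215] pointing down, gripper open.
Joint ranges: [-2.53, 2.53], [-0.31, 2.02], [-1.57, 1.55], [0.28, 2.44], [-1.29, 4.43], [0.15, 1.84], [-2.92, 2.92]. Speed limits (rad/s): [2.57, 2.57, 3.14, 3.14, 3.14, 3.14, 3.14].

INTERFACE

Orientations are given as a 3x3 rotation matrix whose columns are the frame's x, y, z axes.
In Python, from station import env, effector, solver, viewer, workorder, search_frame, tip_of gives the robot as it stands. Calls block until the motion is done:
- env.reach(position, orientation): joint-space move of the TCP to a pose.
- env.movel(position, frame=None, rate=0.15): straight line of the TCP; frame=None keeps the orientation; rate is the mean speed in m/s.
- env.goto_joints(angles): joint-space move.
- effector.release() and effector.grasp(squeeze=None): open the fingers fully, or close them until they stop; squeeze is the grip in N (None keeps the last).
- env.pause(seconds).
- solver.inverse_kinematics(position, orientation): joint angles nearest the present ones, or None.
- env.sense(): the state.
- viewer.read_camera(name): name is "side" or "top" or "wrist"; returns (picture, depth): 384x512x3 uint8, red, green, blue; 384x512 float32, m along the optical axis (not along the pixel's ray), 0 where there is no reading.
- viewer.camera_info(name): a dict with "intrinsics" (3x3 intrinsics, pixels), "eye" and "rotation" of the camera in the world; the wrist camera has in their place "T_tool_cam" (4x4, takes a point from camera to tool coordinates, whose origin is the TCP and whose axes are the flange's). Camera axes: x right, y up, looking along -z (the intrinsics and any distortion apply to the point x, -y, -z); pixel columns grow to the right and rows downward; lengths in m; the calibration is good to about 2 mm. The wrist camera is an equidistant fisheye: a pixel r from the principal point sees the ray r / f radians off the axis. A picture is of the moment at which its call begins: read the wrist's pose just before it. camera_info takes no time and is no camera call.
A pose or a line that the arm cannot do raises env.PlanningError and nothing moves.
- workorder.finish_job(): hands the job in; it is judged then, once.
Trained networks look in the newest picture that a camera, given by its name, has taken for a name from the list of things; names that differ only in an ending like _2 or _b are one class to them, and where a whole thing is asked for, a point or a joint stands for the part that bears it (a point fixed in the world has none). Each returns a list of dicts, best first, with "score" (0 to 1); they miss things now and then, are a little off and sometimes report something else, mostly with a low value. They report only what shows in the picture. A call takes as long as a camera call.
- search_frame(camera, name): "at" ([x, y, z] in m, in world coordinates, good to about 4 mm: the middle of the surface that is visible of it).
- tip_of(camera, name): "at" ([x, y, z] in m, in world coordinates, good to about 4 mm: a listed point, or the origin of a listed thing).
The state is a dict: "t": time; "joint_positions": joint angles; "joint_velocities": joint speeds; "tau": joint torques, N m; "ee_pos": TCP position; "tcp_rot": TCP orientation; "wrist_force": force on the tool from outside, world axes, zero at the start; "moment": the same for the moment, N m; "gripper_width": finger opening in m; "grasp_force": force on a finger pad.
Only numpy, scipy, OpenCV 4.12 (cv2) and the standard library are available. Lean on these libraries where they do the work, as an engineer would, in place of code of your own. Each camera call takes 0.05 s, during which the arm holds its last target. There are 200 camera calls.

TASK

Pop the lid of the green sample mill by its hidden release: with the fingers closed, touch the top of the mill's near edge at its left end, slide the fingertips lightly along it to the right until you find the notch, then press the key inside the notch fully down and finish while still holding it down. Do not touch the lid, and leave the loose things on and around the mill where they are.

Things in the scene. Friction and masses are not known exactly. Their poses are not given: they have to be found in the camera images.
- mill: bench sample mill fixed to the table, green, 240 mm deep (x), 460 wide (y), turned up to 0.2 rad; origin under its centre on the table, x away from the robot, y to the robot's left. End housings 115 mm high take up y beyond +-130 mm; red motor low on the right. Between them, nearest the robot, runs the edge: a level green bar 26 mm wide, top 100 mm above the table, middle line x = -100 mm
- edge_left (a point): point on the top middle line of the edge at its left end (robot's left), where it meets the left housing, which stands 15 mm higher. A touch from above 20 to 55 mm right of this point is on the left end of the edge
- edge_right (a point): the same at the right end, 260 mm from edge_left. The notch is a gap in the edge 52 mm long, open to front and back, its centre anywhere 110 to 210 mm to the right of edge_left: its place is not given, it is found by feel (or by looking closely; it is painted like the rest). Elsewhere the edge is solid
- release_key (a joint): how far the key is pressed down, m: 0 up, 0.007 fully down on its stop. The key is a green bar 24 mm wide that lies bare only in the notch and fills its floor, its top 12 mm below the top of the edge; pressed from above. Sprung, it comes up when let go; about 4 N to start it, 5 to 6 N fully down, then solid
- lid: the mill's flat aluminium lid, 160 by 250 mm, hinged at the side far from the robot; its origin is in the middle of the hinge line at its underside, its free edge is 42 mm behind the edge bar's back face and its top 102 mm above the table when shut. A linkage lifts its free edge by about 23 mm as the key goes down; the lid is not to be touched
- weight: loose brass weight with a small waist, 32 mm across, 30 mm tall, standing on the left end housing; origin at its foot; leave alone
- tin: loose plain steel tin, 38 mm across, 28 mm tall, standing on the right end housing; origin at its foot; leave alone
- brush: loose bench brush lying on the table on the robot's side of the mill; leave alone
- jar: loose glass jar 56 mm across, 70 mm tall, standing on the table on the robot's side of the mill; origin at its foot; leave alone
- wrench: loose steel wrench lying on the table on the robot's side, to the right; leave alone
- pan: loose steel pan 100 mm across, 40 mm tall, on the table right of the mill; origin at its foot; leave alone
- flask: loose white bottle 60 mm across, 140 mm tall, on the table left of the mill; origin at its foot; leave alone

How it is judged:
By the outcome, as a careful person would: the job done as asked, in the order asked, and still so for the second after the job is handed in, while the arm keeps its last pose, push and grip.
It also fails if it takes over 51 s, if anything falls off the work surface, if the arm or the gripper's body presses on something with over 40 N, if the wrist force passes 120 N, or if a joint passes its speed limit or range.

## Working session

There is one attempt and no reset: what is moved stays moved. The work goes in short steps, each a Python script; the robot and the scene stay as the last script left them, time stands still between calls to the robot, and variables do not carry over. Pictures are saved under pics/ and viewed, at most 10 in all, crops included, and the job is handed in when it is done.

```bash
ls; mkdir -p pics
python3 - <<'E'
from station import env,viewer,search_frame,tip_of
import cv2,numpy as np
s=env.sense();print(s['t'],s['ee_pos'],s['tcp_rot'],s['wrist_force'],s['gripper_width'])
for c in("top","side"):
    p,d=viewer.read_camera(c);cv2.imwrite(f"pics/{c}0.png",p[:,:,::-1]);np.save(f"pics/{c}0.npy",d)
    for n in("edge_left","edge_right","mill","lid","weight","jar"):
        print(c,n,[(np.round(r['at'],4),round(r['score'],2)) for r in tip_of(c,n)[:2]])
print(env.sense()['t'])
E
```

```text
pics
0.0 [ 0.20165721 -0.61733729  0.21366866] [[ 9.50552861e-01  3.10562135e-01 -6.47679497e-04]
 [ 3.10562786e-01 -9.50551545e-01  1.58605838e-03]
 [-1.23083070e-04 -1.70877748e-03 -9.99998532e-01]] [ 0.08604209  0.10598557 -0.11651769] 0.09178276606960838
top edge_left [(array([0.5676, 0.1961, 0.099 ]), 0.77)]
top edge_right [(array([ 0.5526, -0.0652,  0.1003]), 0.72)]
top mill [(array([6.647e-01, 5.990e-02, 4.000e-04]), 0.61)]
top lid [(array([0.7662, 0.0533, 0.0912]), 0.86)]
top weight [(array([0.6589, 0.2629, 0.1154]), 0.63)]
top jar [(array([ 0.3667, -0.1148, -0.001 ]), 0.86), (array([0.6597, 0.2615, 0.1153]), 0.51)]
side edge_left [(array([0.5647, 0.1958, 0.0989]), 0.76)]
side edge_right [(array([ 0.5515, -0.0629,  0.0986]), 0.83)]
side mill [(array([0.662 , 0.0603, 0.002 ]), 0.6)]
side lid [(array([0.7677, 0.0516, 0.0948]), 0.69), (array([ 0.5501, -0.0646,  0.1   ]), 0.23)]
side weight [(array([0.6607, 0.2655, 0.1164]), 0.61)]
side jar [(array([ 0.366 , -0.1097,  0.0028]), 0.96), (array([ 0.4977,  0.4209, -0.0072]), 0.24)]
0.7
```

View pics/top0.png

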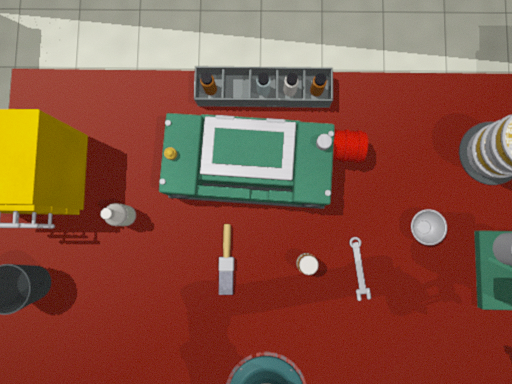

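View pics/side0.png

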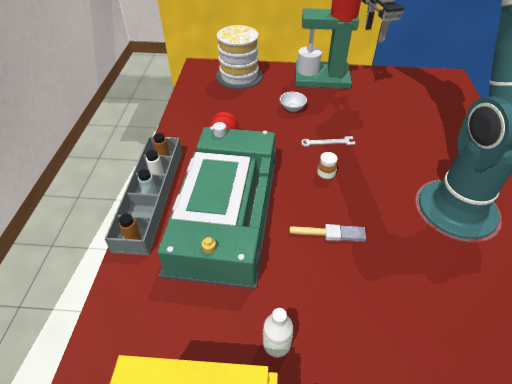

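```bash
cat > h.py <<'E'
import numpy as np
from station import env,effector,solver,viewer,workorder,search_frame,tip_of
L=np.array([.566,.196]);R=np.array([.552,-.064])
def frame(L=L,R=R,sgn=1):
    u=(R-L)/np.linalg.norm(R-L)           # slide direction = +-tool x; tool y across the edge
    x=sgn*np.array([*u,0]);z=np.array([0,0,-1.])
    return u,np.c_[x,np.cross(z,x),z]
E
python3 - <<'E'
from h import *
import cv2
s=env.sense()
for sg in(1,-1):
    u,F=frame(sgn=sg)
    q=[solver.inverse_kinematics([*(L+u*a),z],F) for a,z in((.035,.1),(.16,.08),(.13,.25))]
    print(sg,[None if k is None else np.round(k,2) for k in q])
    if all(k is not None for k in q): best=sg
u,F=frame(sgn=best);print('use',best)
effector.grasp(10)
env.reach([*(L+u*.10-.03*np.array([1,0])),.25],F)
s=env.sense();print(s['t'],s['ee_pos'],s['gripper_width'],s['wrist_force'])
p,d=viewer.read_camera("wrist");cv2.imwrite("pics/w0.png",p[:,:,::-1])
for n in("edge_left","edge_right"):print(n,[(np.round(r['at'],4),round(r['score'],2)) for r in tip_of("wrist",n)[:2]])
# depth profile along the edge from the first top/side pictures
for c in("top","side"):
    i=viewer.camera_info(c);D=np.load(f"pics/{c}0.npy");K=np.array(i['intrinsics']);Rc=np.array(i['rotation']);e=np.array(i['eye'])
    v,w=np.mgrid[:384,:512];P=np.stack([(w-K[0,2])/K[0,0]*D,-(v-K[1,2])/K[1,1]*D,-D],-1)@Rc.T+e
    a=(P[...,:2]-L)@u;n=np.array([-u[1],u[0]]);b=(P[...,:2]-L)@n
    print(c,[round(float(np.median(P[...,2][(abs(a-t)<.006)&(abs(b)<.008)])),3) for t in np.arange(.01,.26,.012)])
E
```

```text
1 [array([ 0.51,  1.01, -1.33,  1.8 ,  1.05,  1.25,  1.96]), array([ 0.75,  1.02, -1.33,  1.88,  1.08,  1.21,  2.12]), array([ 0.73,  0.67, -1.31,  1.73,  0.68,  1.29,  2.35])]
-1 [array([ 0.29,  0.69, -0.86,  1.81,  0.64,  0.95, -0.9 ]), array([ 0.33,  0.58, -0.59,  1.9 ,  0.44,  0.8 , -0.55]), array([ 0.41,  0.39, -0.74,  1.75,  0.29,  1.12, -0.48])]
use -1
4.8167 [0.53091043 0.09502531 0.24981769] 0.0007081589274487675 [ 0.00382045 -1.2261641   0.24713526]
edge_left [(array([0.5662, 0.1927, 0.0994]), 0.89), (array([0.3784, 0.1205, 0.001 ]), 0.66)]
edge_right [(array([0.6653, 0.2578, 0.1135]), 0.31)]
top [0.102, 0.102, 0.102, 0.102, 0.101, 0.102, 0.102, 0.101, 0.101, 0.102, 0.101, 0.1, 0.09, 0.09, 0.089, 0.09, 0.101, 0.102, 0.102, 0.102, 0.101]
side [0.1, 0.1, 0.099, 0.1, 0.1, 0.1, 0.1, 0.1, 0.1, 0.099, 0.1, 0.099, 0.088, 0.087, 0.088, 0.088, 0.099, 0.1, 0.101, 0.099, 0.1]
```

```bash
cat > slide.py <<'E'
from h import *
u,F=frame(sgn=-1)
p3=lambda a,z:[*(L+u*a),z]
env.reach(p3(.036,.15),F);env.movel(p3(.036,.112),F,.1);env.pause(.3)
b=np.mean([env.sense()['wrist_force'] for _ in range(5)],0)
def st():
    s=env.sense();return s['wrist_force']-b,np.array(s['ee_pos']),s['t']
z=.112
def down(z,zmin,f,dz=.001):
    while z>zmin:
        z-=dz;env.movel(p3(a,z),F,.02);w,p,t=st()
        if w[2]>f:break
    return z
a=.036;z=down(z,.094,1.5,.0007)
w,p,t=st();print('touch',t,z,p,w); zt=p[2]
assert w[2]>1.,'no contact'
low=0;found=False;k=0
while a<.215 and t<40:
    a+=.004;z-=np.clip(.0002*(2.5-w[2]),-.0008,.0005)
    env.movel(p3(a,z),F,.03);w,p,t=st();k+=1
    if k%4==0 or w[2]<1:print(round(a,3),round(z,4),np.round(p,4),np.round(w,1),round(t,2))
    if w[2]>12 or np.hypot(*w[:2])>12:print('hard',w);break
    low=low+1 if w[2]<.6 else 0
    if low>=2:
        z=down(z,zt-.006,2);w,p,t=st();print('probe',a,z,p,w,t)
        if p[2]<zt-.004:found=True;break
        low=0
print('found',found,a,z,t)
E
python3 slide.py
```

```text
touch 10.6083 0.1000999999999999 [0.56414924 0.1600883  0.10047556] [-1.67171404 -1.38838808  5.25332251]
0.052 0.1003 [0.5634 0.1441 0.1005] [0.8 0.4 2.6] 11.74
0.068 0.1006 [0.5623 0.1277 0.1005] [-0.3 -0.4  0.7] 12.88
0.08 0.1007 [0.5616 0.1154 0.1005] [-0.1 -0.8  0.7] 13.72
0.084 0.1004 [0.5616 0.1121 0.1005] [ 0.3 -0.1  3. ] 14.01
0.1 0.1003 [0.5608 0.0961 0.1005] [0.2 0.3 2.9] 15.14
0.112 0.1008 [0.5599 0.0837 0.1006] [ 0.1 -0.4 -0.5] 15.99
0.116 0.1003 [0.56   0.0803 0.1005] [ 0.5 -0.3  1.6] 16.27
0.132 0.1007 [0.5588 0.0637 0.1005] [-0.2 -0.4  0.7] 17.41
0.148 0.1005 [0.558  0.0478 0.1005] [ 0.7 -0.9  1.3] 18.54
0.164 0.1 [0.5572 0.0319 0.1   ] [-1.3  0.1  0.7] 19.68
0.168 0.0997 [0.557  0.0279 0.0996] [ 0.8 -0.8  1. ] 19.96
0.18 0.099 [0.5563 0.0159 0.099 ] [-0.9 -0.5  0.8] 20.81
0.184 0.0986 [0.5561 0.0119 0.0986] [ 1.1 -0.8  1. ] 21.09
0.192 0.0981 [0.556  0.0096 0.0986] [-0.6 12.   0.9] 21.66
0.196 0.0978 [0.556  0.0092 0.0987] [ 0.3 17.2  0.6] 21.94
hard [ 0.32022516 17.21341686  0.61879179]
found False 0.19600000000000012 0.09777574415864065 21.9417
```

```bash
cat > press.py <<'E'
from h import *
u,F=frame(sgn=-1);a=.172
p3=lambda z:[*(L+u*a),z]
env.movel(p3(.0975),F,.05);env.pause(.2)
b=np.mean([env.sense()['wrist_force'] for _ in range(5)],0);print('bias',b)
z=.0975
for i in range(40):
    z-=.001;env.movel(p3(z),F,.03);env.pause(.05)
    s=[env.sense() for _ in range(3)];w=np.mean([k['wrist_force'] for k in s],0)-b;p=s[-1]['ee_pos']
    print(round(z,4),round(p[2],4),np.round(w,1),round(s[-1]['t'],2))
    if w[2]>14 or s[-1]['t']>42 or z<.076:break
env.pause(.3);s=env.sense();print(s['t'],s['ee_pos'],s['wrist_force']-b)
E
python3 press.py
python3 - <<'E'
from h import *
import cv2
for c in("side","wrist"):
    p,d=viewer.read_camera(c);cv2.imwrite(f"pics/{c}1.png",cv2.resize(p[:,:,::-1],(768,576)))
E
```

```text
bias [-0.29310413  0.62376986  0.55784221]
0.0965 0.0965 [ 0.5 -0.4  0.2] 23.07
0.0955 0.0954 [ 0.6 -0.5 -0.2] 23.38
0.0945 0.0945 [ 1.1 -0.7 -0.8] 23.68
0.0935 0.0935 [-0.3 -0.2  0.1] 23.98
0.0925 0.0924 [ 0.6 -1.6 -0.1] 24.27
0.0915 0.0915 [-0.2 -0.8 -0.1] 24.57
0.0905 0.0905 [ 0.4 -0.9  0.7] 24.88
0.0895 0.0895 [ 0.6 -0.1 -0.7] 25.18
0.0885 0.0885 [ 1.2 -0.8 -0.4] 25.48
0.0875 0.0877 [-0.5 -1.   2.8] 25.77
0.0865 0.0866 [ 0.4 -1.2  2.7] 26.07
0.0855 0.0855 [-0.5 -1.5  3.6] 26.38
0.0845 0.0845 [-1. -1.  4.] 26.68
0.0835 0.0836 [-0.3 -1.1  4. ] 26.98
0.0825 0.0826 [ 0.8 -0.8  3.7] 27.27
0.0815 0.0816 [ 0.1 -0.6  5.1] 27.57
0.0805 0.0813 [-2.5 -0.8 10.8] 27.88
0.0795 0.0812 [-5.2 -2.4 17.6] 28.18
28.475 [0.55689989 0.02428187 0.08123151] [-5.20635015 -1.86506461 17.80992955]
```

View pics/side1.png

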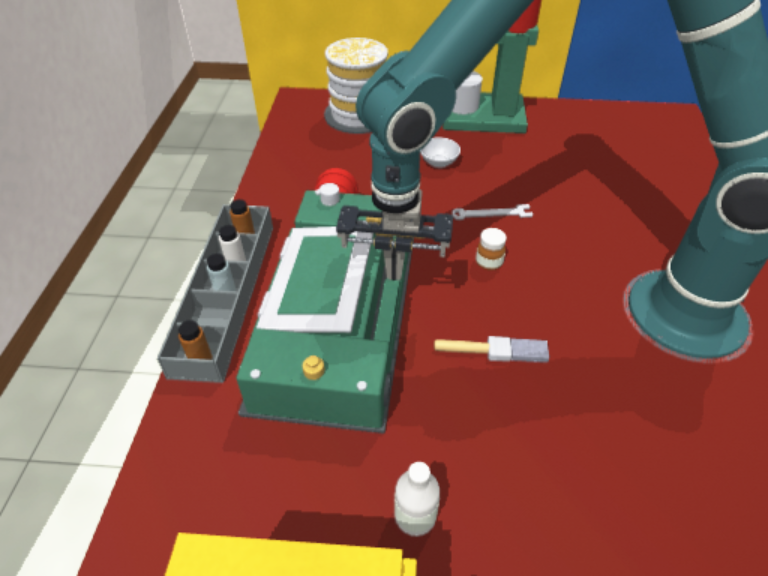

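The key bottomed after about 7 mm of travel, at 17.8 N. The picture shows the lid's free edge raised (around 350,290). The weight (313,367), tin (328,195), jar (491,247), brush and wrench have not moved.

```bash
python3 -c "
from station import workorder
print(workorder.finish_job())"
```

```text
the job is handed in; nothing more can be done
None
```

The job is handed in with the fingertips still holding the release key down on its stop (about 7 mm of travel): I touched the left end of the edge, slid right and found the notch about 172 mm along; the lid lifted, and the picture shows the loose things in place, but the slide ran about 8 mm past the middle of the notch and pushed its right wall with about 17 N before I backed off and pressed.

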